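# Hold an offcut in the corner of the cutting fence

## Robot

A 6-joint arm with a two-finger parallel gripper is mounted at the origin on the work surface. World frame = base frame: x ahead of the robot, y to its left, z up, the work surface at z = 0. Lengths are in mm, angles in degrees, forces in N, time in s.
With the tool pointing down it reaches from about 350 to 850 mm from the base axis. Payload 8.1 kg.
Tool frame: the origin (TCP) lies midway between the tips of the shut fingers; the grasp point (between the pads) lies 19 mm behind it; x points along the fingers, y is the direction in which the jaws open and shut, and the axes are right-handed (so a half turn about x gives the same grasp; the last joint's range is limited). The gripper opens to 85 mm and grips with 20 to 120 N. Pads are 22 mm wide; open, the fingers measure 114 mm over their backs; the gripper's body (76 mm by 85 mm) begins 54 mm behind the grasp point. The pads swing forward as they close: fully open they stand 13 mm farther back than shut.
Start: joints at [63.976, 7.471, 85.268, -0, 87.261, -4.893], TCP at [216.277, 559.669, 231.292] pointing down, gripper open.
Joint ranges: [-169.43, 169.43], [-51.17, 129.36], [1.28, 143.12], [-76.62, 256.62], [0, 156.53], [-152.29, 152.29]. Speed limits (degrees/s): [136.94, 136.94, 159.86, 180, 180, 180].

## Interface

Orientations are given as [roll, pitch, yaw] about the fixed x, y, z axes, in that order (R = Rz(yaw) Ry(pitch) Rx(roll)).
In Python, from bench import r, snapshot, workorder gives the robot as it stands.
- The arm moves only by the tool send_rows, never from a script. Its arguments are lists of equal length, an entry for each row: "offset": the shift along the tool's x, y, z in cm, a list of three; "dr": the turn, a rotation vector about the tool's x, y, z in degrees, a list of three; "grip": the opening in per cent of the stroke, from 0 (shut) to 100 (fully open). In form: {"offset": [[dx, dy, dz], ...], "dr": [[rx, ry, rz], ...], "grip": [grip, ...]}. A call has 1 to 5 rows; each row shifts and turns the commanded pose from where the row before left it, along the tool's axes as they then stand; what a row does not reach is not made up. A row lasts 1/8 s, in which the tool goes at most 62.5 mm and 10.7 degrees, less where a joint would pass 70% of its speed; a pose out of reach is approached as far as the arm can. A call with a gripper value outside its range is refused whole. The fingers move at their own pace and stop on an object; "force" is the grip in N (left out, the last holds). Time passes only in rows, so rows that do not move let the fingers close. It gives the time, the measured TCP pose, the force and the opening at its end, in the units of the state.
- r.sense(): the state, without advancing time (a new reading comes with each control period).
- snapshot(name): name is "scene" or "top" or "wrist"; returns a dict with "pixels" (400x640x3 uint8, red, green, blue), "fx", "fy", "cx", "cy" (pixels), "world_to_cam" (4x4, takes a point from world to camera coordinates). Camera axes: x right, y up, looking along -z (the intrinsics and any distortion apply to the point x, -y, -z); pixel columns grow to the right and rows downward; lengths in mm; the calibration is good to about 2 mm. A picture is of the moment at which its call begins. There is no depth.
- workorder.hand_in(): hands the job in, once; it reports no verdict.
The state is a dict: "time": time; "joint_pos": joint angles; "qd": joint speeds; "joint_efforts": joint torques, N m; "tool_pos": TCP position; "tcp_rot": TCP orientation; "ft_force": force on the tool from outside, world axes, zero at the start; "wrist_torque": the same for the moment, N m; "finger_gap": finger opening in mm.
Only numpy, scipy, OpenCV 4.12 (cv2) and the standard library are available. Lean on these libraries where they do the work, as an engineer would, in place of code of your own. Each camera call takes 0.05 s, during which the arm holds its last target.

## Task

Make the leading bench ready: press the two hinged steel straps behind the fence down until each snaps shut over the fence. Then bring the chamfered offcut flat into the corner, its long back face flush against the fence and its left end against the stop block, and hold it there with one firm diagonal push of the fingers, down onto the table and into the fence at once (about 10 N each way). Finish while still holding it like that, do not let go, and leave the other things on the bench where they are.

Things in the scene. Friction and masses are not known exactly. Their poses are not given: they have to be found in the camera images.
- fence: wooden fence fixed to the table, 360 mm long, 50 mm deep, 36 mm high. Origin: at table height on its working face (the upright face toward the robot), half-way along. x points level into the fence, away from the robot; y runs along it to the robot's left
- stop: wooden stop block fixed to the table against the fence's working face: 30 mm along the fence, sticking out 55 mm from it toward the robot, 36 mm high. Origin: at table height in the inner corner where its right-hand face (the one the offcut butts against) meets the fence's working face. Axes as the fence's
- offcut_center (a point): the workpiece: loose wooden offcut 110 mm long (its y), 50 wide (its x), 30 high, 0.1 to 0.22 kg, flat on the table before the fence, right of the stop. Its upper edge toward the robot (-x) has a 45 degree chamfer 16 x 16 mm; below it the near side is upright for 14 mm, above it the top is 34 mm wide. Waxed: friction only about 0.3. This point: middle of length and width, 15 mm up
- offcut_back (a point): middle of the offcut's square back face (+x side), 15 mm up: the face that goes against the fence
- offcut_end (a point): middle of the offcut's left end face (+y), 15 mm up: the end that goes against the stop block
- strap_left (a joint): the left hold-down strap, a flat steel flap 66 x 26 x 7 mm hinged behind the fence, in rad: 0 = shut, lying flat over the fence's top (its upper side 45.5 mm above the table); it starts standing open at about 0.8 to 0.95 with its free end raised. Over-centre spring: above about 0.35 rad it springs back open (3 to 6 N on the pad, square to the strap, pushes it down), below about 0.3 it snaps shut by itself and is held shut
- strap_left_hinge (a point): the hinge axis of the left strap (axis = the fence's y), 42 mm above the table and 70 mm behind the fence's working face; +x points away from the strap's free end when shut
- strap_left_pad (a point): point on the strap's upper face (the face to press), 52 mm from the hinge axis and 14 mm from its free end; this frame moves with the strap, z out of the upper face
- strap_right (a joint): the right hold-down strap, a flat steel flap 66 x 26 x 7 mm hinged behind the fence, in rad: 0 = shut, lying flat over the fence's top (its upper side 45.5 mm above the table); it starts standing open at about 0.8 to 0.95 with its free end raised. Over-centre spring: above about 0.35 rad it springs back open (3 to 6 N on the pad, square to the strap, pushes it down), below about 0.3 it snaps shut by itself and is held shut
- strap_right_hinge (a point): the hinge axis of the right strap (axis = the fence's y), 42 mm above the table and 70 mm behind the fence's working face; +x points away from the strap's free end when shut
- strap_right_pad (a point): point on the strap's upper face (the face to press), 52 mm from the hinge axis and 14 mm from its free end; this frame moves with the strap, z out of the upper face
- table: the wooden bench top, surface at z = 0
- batten: plain square-edged wooden strip without chamfer, 18 x 160 x 12 mm, a bystander; origin at the centre of its underside
- nail_tin: short steel tin, 60 mm across, 45 mm high, a bystander left of the stop block; origin at the centre of its underside
- brush: hand brush lying beyond the fence, a bystander
- hammer: hammer lying at the right, a bystander
- spool: grey spool, 100 mm across, 47 mm high, a bystander at the right; origin at the centre of its underside
- jar: glass jar, 70 mm across, 100 mm high, a bystander at the left; origin at the centre of its underside
- beaker: red cup, 80 mm across, 90 mm high, a bystander at the left; origin at the centre of its underside
Not all that is in view belongs to the job. Leave any purple look-alike of the part that bears offcut_center alone.

How it is judged:
By the outcome, as a careful person would: the job done as asked, in the order asked, and still so for the second after the job is handed in, while the arm keeps its last pose, push and grip.
It also fails if it takes over 64 s, if anything falls off the work surface, if the arm or the gripper's body presses on something with over 40 N, if the wrist force passes 120 N, or if a joint passes its speed limit or range.

## Working session

There is one attempt and no reset: what is moved stays moved. The work goes in short steps, Python scripts to look and compute and a tool call to move; the robot and the scene stay as the last step left them, time stands still between calls to the robot, and variables do not carry over. Pictures are saved under pics/ and viewed, and the job is handed in when it is done.

Besides the shell and the picture viewer there is one more tool, called after "Emit:" by a JSON object that holds its "name" and its "arguments", one argument or row to a line. send_rows: Moves the arm, as the interface text tells. Its arguments: {"type":"object","properties":{"offset":{"type":"array","items":{"type":"array","items":{"type":"number"}}},"dr":{"type":"array","items":{"type":"array","items":{"type":"number"}}},"grip":{"type":"array","items":{"type":"number"}},"force":{"type":"number"}},"required":["offset","dr","grip"]}

```bash
ls; mkdir -p pics; python3 - <<'E'
from bench import r, snapshot, workorder
import cv2
print(r.sense())
for n in ("scene","top","wrist"):
    s=snapshot(n); cv2.imwrite(f"pics/{n}0.png",s["pixels"][:,:,::-1])
    print(n,{k:(v if k!="pixels" else 0) for k,v in s.items()})
E
```

```text
pics
{'time': 0.0, 'joint_pos': array([ 6.39762013e+01,  7.51586920e+00,  8.53293906e+01,  6.23090034e-04,
        8.72601959e+01, -4.89128230e+00]), 'qd': array([ 0.01429901,  0.05281206,  0.03401623, -0.03424583, -0.00026734,
       -0.06075461]), 'joint_efforts': array([-2.41259790e-03, -5.69420063e+01, -5.00538468e+01, -6.47102897e-04,
        1.51854067e-02,  5.16394300e-05]), 'tool_pos': array([216.03516347, 559.17684118, 230.23541591]), 'tcp_rot': array([ -95.22939599,   89.89454243, -116.3619427 ]), 'ft_force': array([ 0.71758846,  0.31623333, -0.21968987]), 'wrist_torque': array([-0.01881473, -0.00642566, -0.03909666]), 'finger_gap': 85.34512807752566}
scene {'pixels': 0, 'fx': 373.58883863140693, 'fy': 373.58883863140693, 'cx': 317.76031272478497, 'cy': 204.59541840057148, 'world_to_cam': array([[ 7.50854938e-01,  6.60410662e-01, -8.63831223e-03,
        -4.03731274e+02],
       [-5.61402698e-01,  6.45068151e-01,  5.18376399e-01,
         3.00384250e+02],
       [ 3.47913601e-01, -3.84375907e-01,  8.55108934e-01,
        -1.16361132e+03],
       [ 0.00000000e+00,  0.0000000
[... 307 characters left out ...]
0e-02,  5.58575685e-02,
        -5.55747829e+02],
       [-5.56947979e-02, -1.18727327e-02,  9.98377247e-01,
        -1.30778587e+03],
       [ 0.00000000e+00,  0.00000000e+00,  0.00000000e+00,
         1.00000000e+00]])}
wrist {'pixels': 0, 'fx': 311.9811754125531, 'fy': 311.9811754125531, 'cx': 317.2787862957718, 'cy': 199.55702021762758, 'world_to_cam': array([[ 3.60754472e-01,  9.32658228e-01, -2.20014736e-03,
        -5.99405174e+02],
       [-8.87020061e-01,  3.42370691e-01, -3.09802712e-01,
         3.94154960e+01],
       [-2.88186783e-01,  1.13714289e-01,  9.50798317e-01,
        -3.80431879e+02],
       [ 0.00000000e+00,  0.00000000e+00,  0.00000000e+00,
         1.00000000e+00]])}
```

View pics/scene0.png

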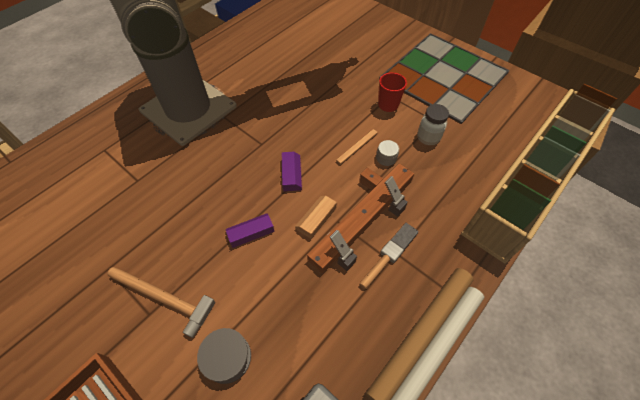

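View pics/top0.png

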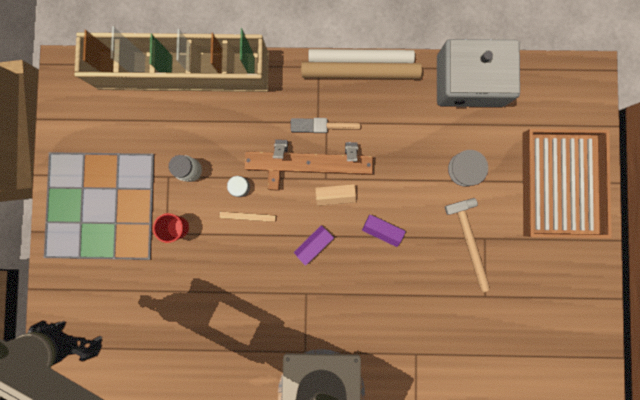

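View pics/wrist0.png

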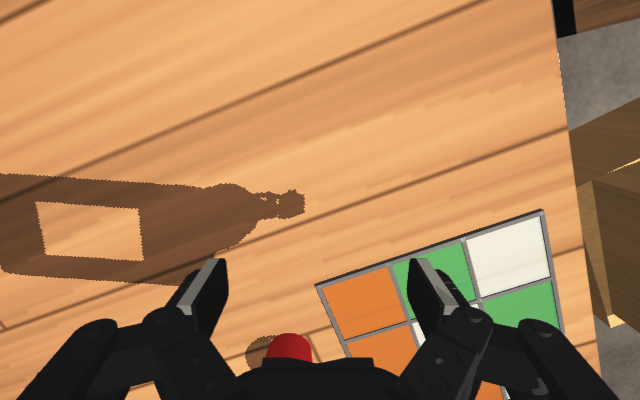

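The top view shows the fence at about (246–372, 153–173), the stop at (274,180), the straps at (281,148) and (352,152), and the offcut at (336,194). The purple look-alikes are at (314,245) and (384,230). I'll zoom in to measure.

```bash
python3 - <<'E'
import cv2
a=cv2.imread("pics/top0.png")[125:225,225:390]
cv2.imwrite("pics/topz.png",cv2.resize(a,None,fx=4.8,fy=4.8,interpolation=cv2.INTER_CUBIC))
a=cv2.imread("pics/scene0.png")[120:290,280:430]
cv2.imwrite("pics/scenez.png",cv2.resize(a,None,fx=3.5,fy=3.5,interpolation=cv2.INTER_CUBIC))
E
```

```text
(no output)
```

View pics/topz.png

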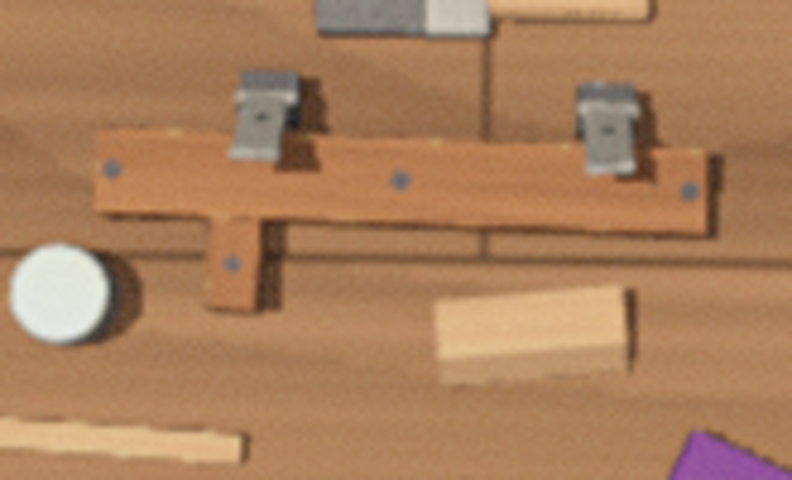

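View pics/scenez.png

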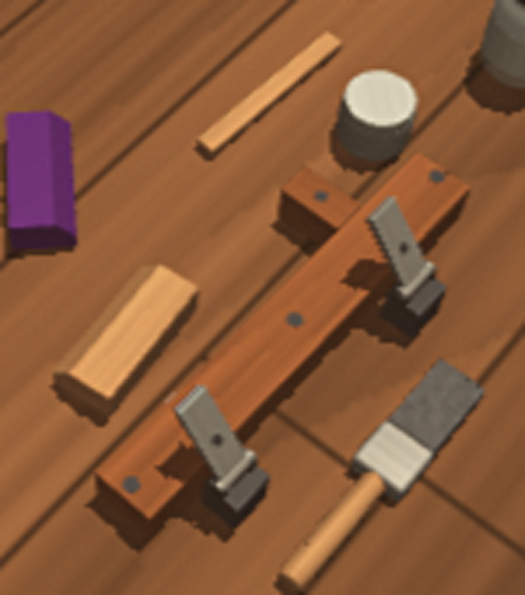

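```bash
cat > h.py <<'E'
import numpy as np
from bench import r, snapshot, workorder
def ray(s,u,v):
    W=s["world_to_cam"];R=W[:3,:3];c=-R.T@W[:3,3]
    d=R.T@np.array([(u-s["cx"])/s["fx"],-(v-s["cy"])/s["fy"],-1.]);return c,d/np.linalg.norm(d)
def onz(s,u,v,z):
    c,d=ray(s,u,v);return c+d*(z-c[2])/d[2]
def tri(a,b):
    (c1,d1),(c2,d2)=a,b
    t=np.linalg.lstsq(np.c_[d1,-d2],c2-c1,rcond=None)[0]
    p,q=c1+t[0]*d1,c2+t[1]*d2;return (p+q)/2,np.linalg.norm(p-q)
E
python3 - <<'E'
from h import *
np.set_printoptions(precision=1,suppress=True)
T=snapshot("top");S=snapshot("scene")
tp=lambda x,y:((x+.5)/4.8+225-.5,(y+.5)/4.8+125-.5)
sp=lambda x,y:((x+.5)/3.5+280-.5,(y+.5)/3.5+120-.5)
def L(n,x,y,z): print(n,onz(T,*tp(x,y),z))
def LS(n,x,y,z): print(n,'S',onz(S,*sp(x,y),z))
L('fFL',95,213,36);L('fFR',711,237,36);L('fBL',97,130,36);L('fBR',713,151,36)
L('stopcorner',262,220,36);L('stopnear',257,311,36)
for n,x,y in(('oBL',434,302),('oBR',624,286),('oCL',439,360),('oCR',628,344)):L(n,x,y,30)
LS('fFR',97,478,36);LS('fBR',152,518,36);LS('fBL',468,186,36);LS('fFL',420,153,36)
for n,x,y in(('oBR',105,399),('oBL',198,291),('oCL',160,266),('oCR',66,372)):LS(n,x,y,30)
for n,t,s in(('LL',(229,157),(391,198)),('LR',(279,160),(368,217)),('RL',(587,172),(201,386)),('RR',(632,172),(176,405))):
    print(n,tri(ray(T,*tp(*t)),ray(S,*sp(*s))))
E
```

```text
fFL [626.8 224.7  36. ]
fFR [ 617.5 -137.6   36. ]
fBL [676.  224.7  36. ]
fBR [ 668.2 -138.3   36. ]
stopcorner [624.  126.2  36. ]
stopnear [570.3 128.1  36. ]
oBL [577.5  24.5  30. ]
oBR [588.5 -87.2  30. ]
oCL [543.3  21.   30. ]
oCR [554.3 -90.   30. ]
fFR S [ 625.2 -135.4   36. ]
fBR S [ 670.9 -132.7   36. ]
fBL S [676.4 223.9  36. ]
fFL S [631.3 225.9  36. ]
oBR S [588.1 -86.5  30. ]
oBL S [580.4  22.5  30. ]
oCL S [545.7  20.7  30. ]
oCR S [553.5 -88.7  30. ]
LL (array([654.3, 140.4,  88.4]), np.float64(1.2255176745908307))
LR (array([652.9, 112. ,  94.5]), np.float64(3.1093238078776597))
RL (array([648.7, -61.4,  89.7]), np.float64(2.5924606621622823))
RR (array([648. , -86. ,  98.7]), np.float64(3.134034060850936))
```

```bash
cat >> h.py <<'E'
from scipy.spatial.transform import Rotation as Ro
np.set_printoptions(precision=2,suppress=True)
th=np.radians(-1.4)
FX=np.array([np.cos(th),np.sin(th),0]);FY=np.array([-np.sin(th),np.cos(th),0]);O=np.array([623,44,0.])
def toW(p): return O+p[0]*FX+p[1]*FY+np.array([0,0,p[2]])
def toF(w): d=np.asarray(w)-O; return np.array([d@FX,d@FY,d[2]])
def Rt(tilt,sgn=1,yaw=0):
    # tilt from vertical toward +fence x ; tool y = sgn*FY
    t=np.radians(tilt); x=np.sin(t)*FX-np.cos(t)*np.array([0,0,1]); y=sgn*FY
    return np.c_[x,y,np.cross(x,y)]
def cur():
    s=r.sense();return s,s["tool_pos"],Ro.from_euler('xyz',s["tcp_rot"],degrees=True).as_matrix()
def go(p,R=None):
    s,c,C=cur()
    print("t",s["time"],"F",s["ft_force"],"fencepos",toF(c),"gap",s["finger_gap"])
    print("offset now-axes cm",C.T@(toW(p)-c)/10)
    if R is not None:
        print("offset new-axes cm",R.T@(toW(p)-c)/10); print("dr",Ro.from_matrix(C.T@R).as_rotvec(degrees=True))
E
python3 - <<'E'
from h import *
s,c,C=cur();print(C)
hl=toF([695,126,0]);print(hl,toF([650,126,0]),toF([648,-74,0]),toF([624,126,0]))
for p in((578,24,0),(588,-87,0),(543.5,21,0),(554,-89.5,0)):print(toF(p))
for sg in(1,-1):
    print(sg);go([34,82,130],Rt(0,sg))
E
```

```text
[[-0.    0.36  0.93]
 [-0.    0.93 -0.36]
 [-1.   -0.   -0.  ]]
[69.98 83.73  0.  ] [24.99 82.64  0.  ] [  27.88 -117.35    0.  ] [-1. 82.  0.]
[-44.5  -21.09   0.  ]
[ -31.79 -131.82    0.  ]
[-78.91 -24.94   0.  ]
[ -65.72 -135.15    0.  ]
1
t 0.25 F [-0.32 -0.08  0.5 ] fencepos [-419.29  505.33  230.79] gap 85.53822211663632
offset now-axes cm [ 10.1  -24.53  56.96]
offset new-axes cm [ 10.08 -42.33  45.33]
dr [-19.73  -0.01   0.05]
-1
t 0.25 F [-0.32 -0.08  0.5 ] fencepos [-419.29  505.33  230.79] gap 85.53822211663632
offset now-axes cm [ 10.1  -24.53  56.96]
offset new-axes cm [ 10.08  42.33 -45.33]
dr [160.27   0.07   0.02]
```

Emit:
{"name": "send_rows", "arguments": {
  "offset": [
    [0, 0, 0],
    [0, 0, 0],
    [0, -3.5, 3.8],
    [0, -3.5, 3.8],
    [0, -3.5, 3.8]
  ],
  "dr": [
    [-9.85, 0, 0],
    [-9.85, 0, 0],
    [0, 0, 0],
    [0, 0, 0],
    [0, 0, 0]
  ],
  "grip": [0, 0, 0, 0, 0]
}}

```text
time: 0.88
tool_pos: [328.4, 450.7, 231.2]
tcp_rot: [-57.4, 90.0, -58.7]
ft_force: [0.7, 0.7, 0.1]
finger_gap: 0.0
```

Emit:
{"name": "send_rows", "arguments": {
  "offset": [
    [0, -3.5, 3.8],
    [0, -3.5, 3.8],
    [0, -3.5, 3.8],
    [0, -3.5, 3.8],
    [0, -3.5, 3.8]
  ],
  "dr": [
    [0, 0, 0],
    [0, 0, 0],
    [0, 0, 0],
    [0, 0, 0],
    [0, 0, 0]
  ],
  "grip": [0, 0, 0, 0, 0]
}}

```text
time: 1.5
tool_pos: [514.2, 270.8, 231.3]
tcp_rot: [52.5, 90.0, 51.1]
ft_force: [0.1, 0.6, -0.5]
finger_gap: -0.4
```

```bash
python3 - <<'E'
from h import *
go([34,82,130],Rt(0,1))
E
```

```text
t 1.5 F [ 0.1   0.64 -0.47] fencepos [-114.3   224.11  231.3 ] gap -0.3890772545943988
offset now-axes cm [ 10.13 -14.2   14.84]
offset new-axes cm [ 10.13 -14.21  14.83]
dr [-0.03  0.01 -0.01]
```

Emit:
{"name": "send_rows", "arguments": {
  "offset": [
    [0, -3.5, 3.7],
    [0, -3.5, 3.7],
    [0, -3.6, 3.7],
    [0, -3.6, 3.7],
    [3, 0, 0]
  ],
  "dr": [
    [0, 0, 0],
    [0, 0, 0],
    [0, 0, 0],
    [0, 0, 0],
    [0, 0, 0]
  ],
  "grip": [0, 0, 0, 0, 0]
}}

```text
time: 2.12
tool_pos: [661.4, 123.1, 203.6]
tcp_rot: [-1.4, 89.7, -3.1]
ft_force: [-0.0, 1.2, 0.4]
finger_gap: 0.1
```

Emit:
{"name": "send_rows", "arguments": {
  "offset": [
    [4, 0, 0],
    [2, 0, 0],
    [0, 0, 0]
  ],
  "dr": [
    [0, 0, 0],
    [0, 0, 0],
    [0, 0, 0]
  ],
  "grip": [0, 0, 0]
}}

```text
time: 2.5
tool_pos: [656.1, 126.5, 139.2]
tcp_rot: [-172.0, 89.8, -173.5]
ft_force: [-0.8, 0.1, 0.0]
finger_gap: 0.3
```

```bash
python3 - <<'E'
from h import *
import cv2
go([34,82,110],Rt(0,1))
for n in("wrist","scene"):
    s=snapshot(n);a=s["pixels"][:,:,::-1]
    if n=="scene":a=cv2.resize(a[100:300,270:450],None,fx=3,fy=3)
    cv2.imwrite(f"pics/{n}1.png",a)
E
```

```text
t 2.5 F [-0.8   0.09  0.01] fencepos [ 31.12  83.28 139.18] gap 0.34233105602262814
offset now-axes cm [ 2.92 -0.13  0.3 ]
offset new-axes cm [ 2.92 -0.13  0.29]
dr [-0.02 -0.23  0.03]
```

View pics/wrist1.png

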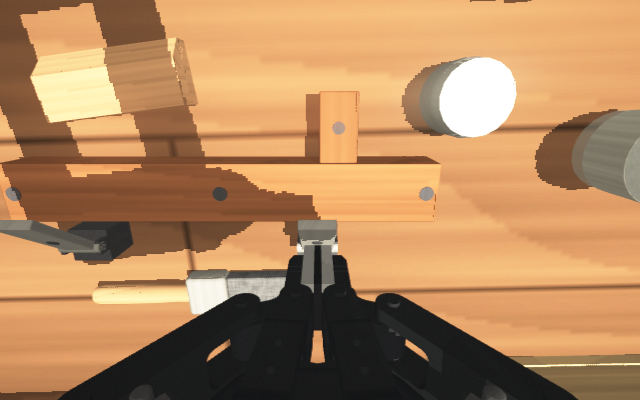

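View pics/scene1.png

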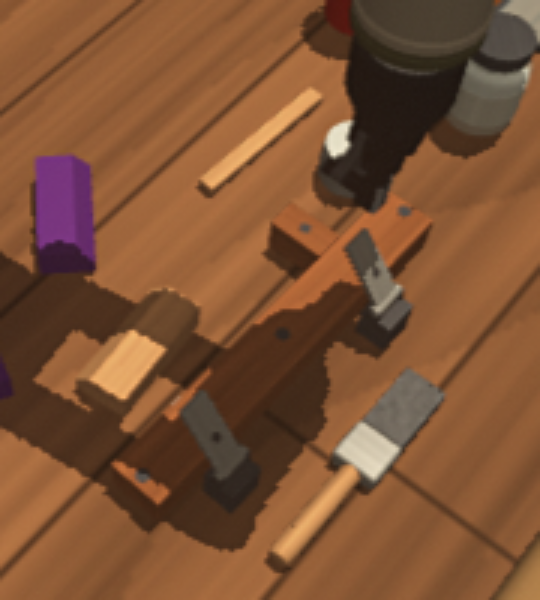

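The wrist view shows the shut fingers centred in y over the left strap (column 318). Now pressing down.

Emit:
{"name": "send_rows", "arguments": {
  "offset": [
    [3, -0.1, 0.3],
    [1.5, 0, 0],
    [1, 0, 0],
    [1, 0, 0],
    [0.8, 0, 0]
  ],
  "dr": [
    [0, 0, 0],
    [0, 0, 0],
    [0, 0, 0],
    [0, 0, 0],
    [0, 0, 0]
  ],
  "grip": [0, 0, 0, 0, 0]
}}

```text
time: 3.22
tool_pos: [662.2, 125.8, 70.7]
tcp_rot: [7.8, 89.8, 6.4]
ft_force: [-0.0, -0.3, 5.8]
finger_gap: 0.2
```

Emit:
{"name": "send_rows", "arguments": {
  "offset": [
    [0.5, 0, 0],
    [0.5, 0, 0],
    [0.3, 0, 0],
    [0, 0, 0]
  ],
  "dr": [
    [0, 0, 0],
    [0, 0, 0],
    [0, 0, 0],
    [0, 0, 0]
  ],
  "grip": [0, 0, 0, 0]
}}

```text
time: 3.72
tool_pos: [660.1, 125.4, 54.6]
tcp_rot: [-169.4, 89.9, -170.8]
ft_force: [-1.4, -1.0, 0.4]
finger_gap: -0.3
```

```bash
python3 - <<'E'
from h import *
import cv2
go([34,82,50],Rt(0,1))
for n in("scene",):
    s=snapshot(n);a=s["pixels"][:,:,::-1]
    if n=="scene":a=cv2.resize(a[100:300,270:450],None,fx=3,fy=3)
    cv2.imwrite(f"pics/{n}2.png",a)
E
```

```text
t 3.725 F [-1.43 -0.96  0.43] fencepos [35.07 82.24 54.58] gap -0.29773757281422875
offset now-axes cm [ 0.46 -0.02 -0.11]
offset new-axes cm [ 0.46 -0.02 -0.11]
dr [-0.03 -0.07  0.01]
```

View pics/scene2.png

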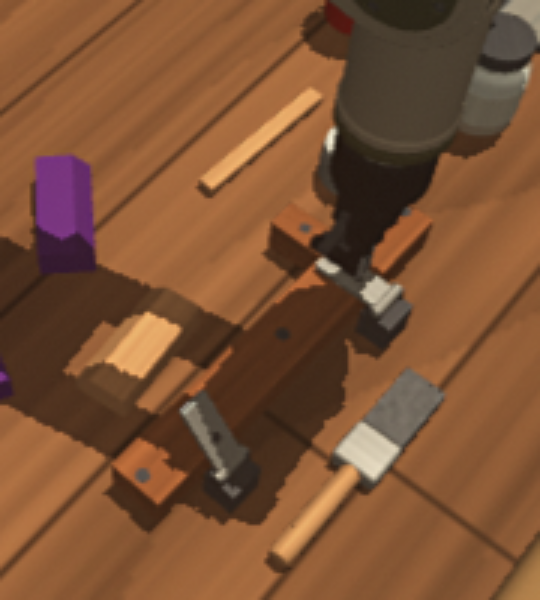

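The force fell from 5.8 N to about 0, and the image shows the left strap lying flat. On to the right one.

Emit:
{"name": "send_rows", "arguments": {
  "offset": [
    [-4, 0, 0],
    [-4.5, 0, 0],
    [0, -4, 0],
    [0, -4, 0],
    [0, -4, 0]
  ],
  "dr": [
    [0, 0, 0],
    [0, 0, 0],
    [0, 0, 0],
    [0, 0, 0],
    [0, 0, 0]
  ],
  "grip": [0, 0, 0, 0, 0]
}}

```text
time: 4.4
tool_pos: [657.6, 4.4, 140.7]
tcp_rot: [-6.6, 90.0, -8.0]
ft_force: [0.2, 1.5, 0.2]
finger_gap: 0.4
```

Emit:
{"name": "send_rows", "arguments": {
  "offset": [
    [0, -4, 0],
    [0, -4, 0],
    [0, 0, 0],
    [0, 0, 0]
  ],
  "dr": [
    [0, 0, 0],
    [0, 0, 0],
    [0, 0, 0],
    [0, 0, 0]
  ],
  "grip": [0, 0, 0, 0]
}}

```text
time: 4.9
tool_pos: [655.6, -74.3, 140.4]
tcp_rot: [85.2, 90.0, 83.8]
ft_force: [0.0, 0.6, 0.1]
finger_gap: -0.3
```

```bash
python3 - <<'E'
from h import *
import cv2
go([34,-117,100],Rt(0,1))
s=snapshot("wrist");cv2.imwrite("pics/wrist2.png",s["pixels"][:,:,::-1])
E
```

```text
t 4.9 F [0.02 0.63 0.12] fencepos [  35.47 -117.49  140.35] gap -0.27308007704412945
offset now-axes cm [ 4.04  0.05 -0.15]
offset new-axes cm [ 4.04  0.05 -0.15]
dr [-0.06  0.   -0.02]
```

View pics/wrist2.png

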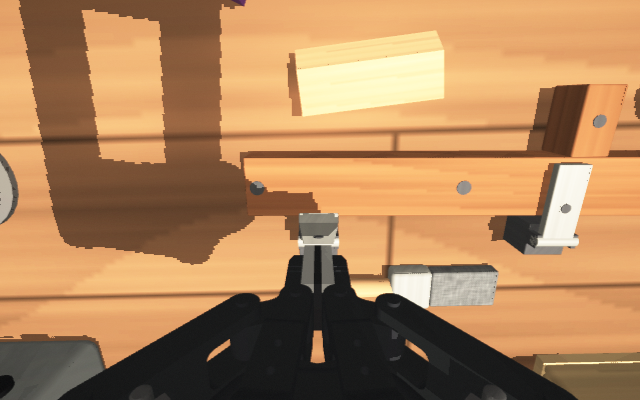

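The left strap is visibly shut, at (567,205), and the fingers are centred over the right strap at (318,225). Pressing.

Emit:
{"name": "send_rows", "arguments": {
  "offset": [
    [3, 0, -0.1],
    [1.5, 0, 0],
    [1, 0, 0],
    [1, 0, 0],
    [0.8, 0, 0]
  ],
  "dr": [
    [0, 0, 0],
    [0, 0, 0],
    [0, 0, 0],
    [0, 0, 0],
    [0, 0, 0]
  ],
  "grip": [0, 0, 0, 0, 0]
}}

```text
time: 5.58
tool_pos: [655.4, -73.7, 68.1]
tcp_rot: [-7.3, 89.9, -8.6]
ft_force: [-0.6, -0.3, 4.5]
finger_gap: -0.1
```

Emit:
{"name": "send_rows", "arguments": {
  "offset": [
    [0.5, 0, 0],
    [0.5, 0, 0],
    [0.4, 0, 0],
    [0, 0, 0],
    [0, 0, 0]
  ],
  "dr": [
    [0, 0, 0],
    [0, 0, 0],
    [0, 0, 0],
    [0, 0, 0],
    [0, 0, 0]
  ],
  "grip": [0, 0, 0, 0, 0]
}}

```text
time: 6.2
tool_pos: [654.7, -74.5, 53.4]
tcp_rot: [-12.2, 90.0, -13.7]
ft_force: [-0.6, 0.3, 0.3]
finger_gap: -0.1
```

```bash
python3 - <<'E'
from h import *
go([34,-117,50],Rt(0,1))
E
```

```text
t 6.2 F [-0.61  0.26  0.29] fencepos [  34.54 -117.71   53.37] gap -0.14080149302311978
offset now-axes cm [ 0.34  0.07 -0.05]
offset new-axes cm [ 0.34  0.07 -0.05]
dr [-0.03  0.01  0.  ]
```

Emit:
{"name": "send_rows", "arguments": {
  "offset": [
    [-5, 0, 0],
    [0, 1.5, -5],
    [0, 1.5, -5],
    [0, 1.5, -4.9],
    [0, 0, 0]
  ],
  "dr": [
    [0, 0, 0],
    [0, 0, 0],
    [0, 0, 0],
    [0, 0, 0],
    [0, 0, 0]
  ],
  "grip": [0, 0, 0, 0, 0]
}}

```text
time: 6.82
tool_pos: [502.3, -24.4, 101.7]
tcp_rot: [170.6, 89.8, 169.2]
ft_force: [0.5, -0.1, 0.3]
finger_gap: 0.0
```

```bash
python3 - <<'E'
from h import *
import cv2
go([-115,-72,8],Rt(0,1))
s=snapshot("wrist");cv2.imwrite("pics/wrist3.png",s["pixels"][:,:,::-1])
s=snapshot("scene");cv2.imwrite("pics/scene3.png",cv2.resize(s["pixels"][100:300,270:450,::-1],None,fx=3,fy=3))
E
```

```text
t 6.825 F [ 0.46 -0.15  0.31] fencepos [-118.95  -71.36  101.71] gap 0.017295981014292704
offset now-axes cm [ 9.37 -0.07  0.43]
offset new-axes cm [ 9.37 -0.06  0.39]
dr [ 0.02 -0.23 -0.04]
```

View pics/wrist3.png

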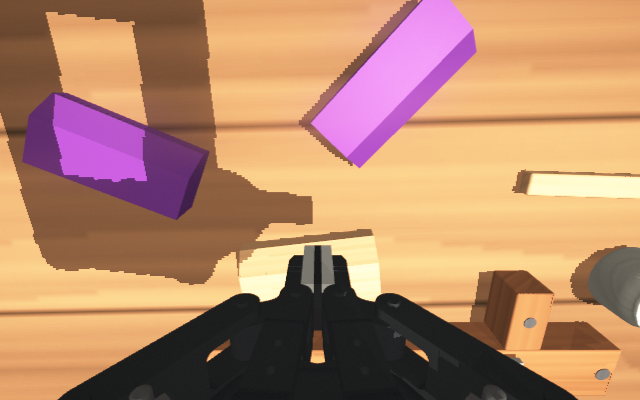

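View pics/scene3.png

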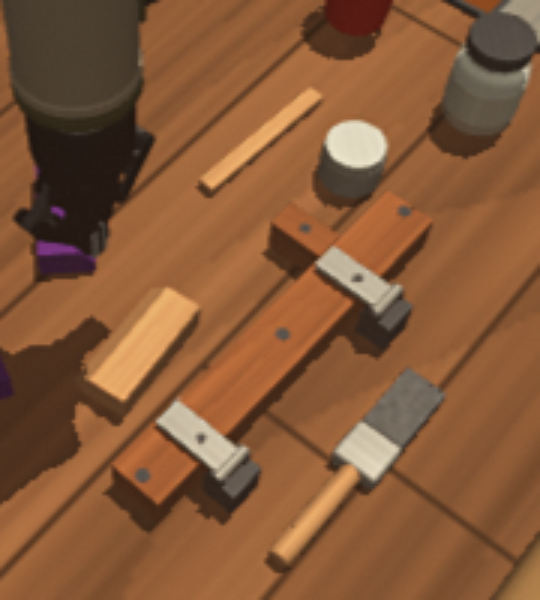

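Both straps are flat. Descend on the near side of the offcut.

Emit:
{"name": "send_rows", "arguments": {
  "offset": [
    [4, 0, 0.2],
    [3.5, 0, 0.2],
    [1.5, 0, 0],
    [0.3, 0, 0],
    [0, 0, 0]
  ],
  "dr": [
    [0, -0.2, 0],
    [0, 0, 0],
    [0, 0, 0],
    [0, 0, 0],
    [0, 0, 0]
  ],
  "grip": [0, 0, 0, 0, 0]
}}

```text
time: 7.55
tool_pos: [512.2, -26.1, 11.4]
tcp_rot: [-2.7, 89.7, -4.1]
ft_force: [-0.0, 0.4, -0.3]
finger_gap: 0.1
```

```bash
python3 - <<'E'
from h import *
go([-62,-72,7],Rt(0,1))
E
```

```text
t 7.55 F [-0.03  0.44 -0.32] fencepos [-109.09  -72.81   11.43] gap 0.12066653010720575
offset now-axes cm [0.47 0.08 4.71]
offset new-axes cm [0.44 0.08 4.71]
dr [-0.04  0.29  0.01]
```

Emit:
{"name": "send_rows", "arguments": {
  "offset": [
    [0.4, 0, 0.4],
    [0, 0, 0.6],
    [0, 0, 0.6],
    [0, 0, 0.6],
    [0, 0, 0.6]
  ],
  "dr": [
    [0, 0.2, 0],
    [0, 0, 0],
    [0, 0, 0],
    [0, 0, 0],
    [0, 0, 0]
  ],
  "grip": [0, 0, 0, 0, 0]
}}

```text
time: 8.18
tool_pos: [539.4, -26.6, 6.3]
tcp_rot: [-164.4, 90.0, -165.8]
ft_force: [-0.7, 0.1, 1.1]
finger_gap: 0.3
```

```bash
python3 - <<'E'
from h import *
import cv2
go([-62,-72,7],Rt(0,1))
s=snapshot("top");cv2.imwrite("pics/top4.png",cv2.resize(s["pixels"][125:225,225:390,::-1],None,fx=4.8,fy=4.8,interpolation=cv2.INTER_CUBIC))
E
```

```text
t 8.175 F [-0.74  0.09  1.09] fencepos [-81.87 -72.6    6.33] gap 0.2747419506577061
offset now-axes cm [-0.07  0.06  1.99]
offset new-axes cm [-0.07  0.06  1.99]
dr [-0.03 -0.    0.  ]
```

View pics/top4.png

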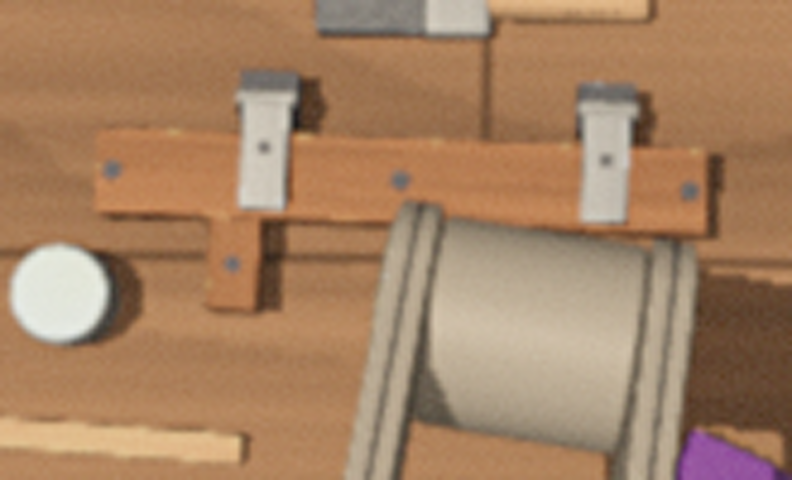

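Emit:
{"name": "send_rows", "arguments": {
  "offset": [
    [0, 0, 0.4],
    [0, 0, 0.4],
    [0, 0, 0.4],
    [0, 0, 0]
  ],
  "dr": [
    [0, 0, 0],
    [0, 0, 0],
    [0, 0, 0],
    [0, 0, 0]
  ],
  "grip": [0, 0, 0, 0]
}}

```text
time: 8.72
tool_pos: [551.4, -26.9, 6.4]
tcp_rot: [-8.3, 90.0, -9.7]
ft_force: [0.3, 0.1, 0.2]
finger_gap: -0.0
```

```bash
python3 - <<'E'
from h import *
import cv2
go([-62,-72,7],Rt(0,1))
s=snapshot("scene");cv2.imwrite("pics/scene4.png",cv2.resize(s["pixels"][100:300,270:450,::-1],None,fx=3,fy=3))
s=snapshot("wrist");cv2.imwrite("pics/wrist4.png",s["pixels"][:,:,::-1])
E
```

```text
t 8.725 F [0.32 0.14 0.18] fencepos [-69.87 -72.66   6.41] gap -0.04650687572441293
offset now-axes cm [-0.06  0.07  0.79]
offset new-axes cm [-0.06  0.07  0.79]
dr [-0.03  0.03  0.  ]
```

View pics/scene4.png

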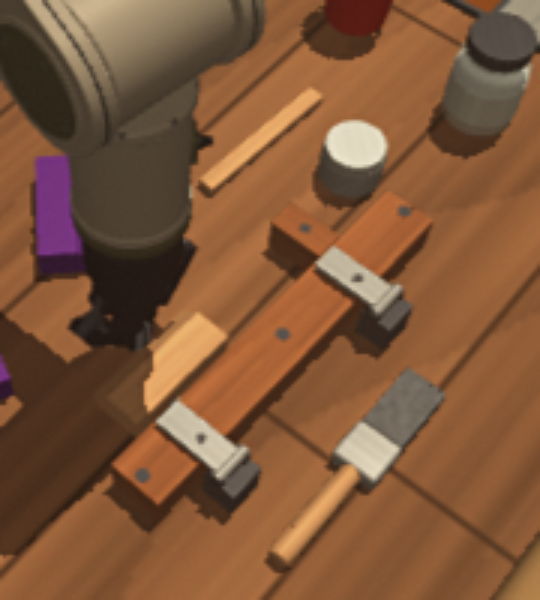

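Emit:
{"name": "send_rows", "arguments": {
  "offset": [
    [0, 0, 0.3],
    [0, 0, 0.3],
    [0, 0, 0]
  ],
  "dr": [
    [0, 0, 0],
    [0, 0, 0],
    [0, 0, 0]
  ],
  "grip": [0, 0, 0]
}}

```text
time: 9.2
tool_pos: [557.3, -27.1, 6.4]
tcp_rot: [-12.5, 90.0, -13.9]
ft_force: [0.7, -0.1, 1.2]
finger_gap: 0.1
```

Emit:
{"name": "send_rows", "arguments": {
  "offset": [
    [0, 0, 0.2],
    [0, 0, 0.2],
    [0, 0, 0]
  ],
  "dr": [
    [0, 0, 0],
    [0, 0, 0],
    [0, 0, 0]
  ],
  "grip": [0, 0, 0]
}}

```text
time: 9.57
tool_pos: [561.1, -27.1, 6.3]
tcp_rot: [3.1, 90.0, 1.7]
ft_force: [-0.5, -0.1, -0.3]
finger_gap: -0.1
```

Emit:
{"name": "send_rows", "arguments": {
  "offset": [
    [0, 0, 0.2],
    [0, 0, 0.1],
    [0, 0, 0]
  ],
  "dr": [
    [0, 0, 0],
    [0, 0, 0],
    [0, 0, 0]
  ],
  "grip": [0, 0, 0]
}}

```text
time: 9.95
tool_pos: [561.5, -27.0, 5.4]
tcp_rot: [177.5, 89.7, 176.0]
ft_force: [-10.7, -0.6, 5.2]
finger_gap: -0.1
```

```bash
python3 - <<'E'
from h import *
import cv2
go([-62,-72,7],Rt(0,1))
s=snapshot("scene");cv2.imwrite("pics/scene5.png",cv2.resize(s["pixels"][160:260,290:390,::-1],None,fx=6,fy=6))
E
```

```text
t 9.95 F [-10.67  -0.57   5.21] fencepos [-59.79 -72.49   5.39] gap -0.0678577931264744
offset now-axes cm [-0.16  0.05 -0.22]
offset new-axes cm [-0.16  0.05 -0.22]
dr [-0.02 -0.31 -0.01]
```

View pics/scene5.png

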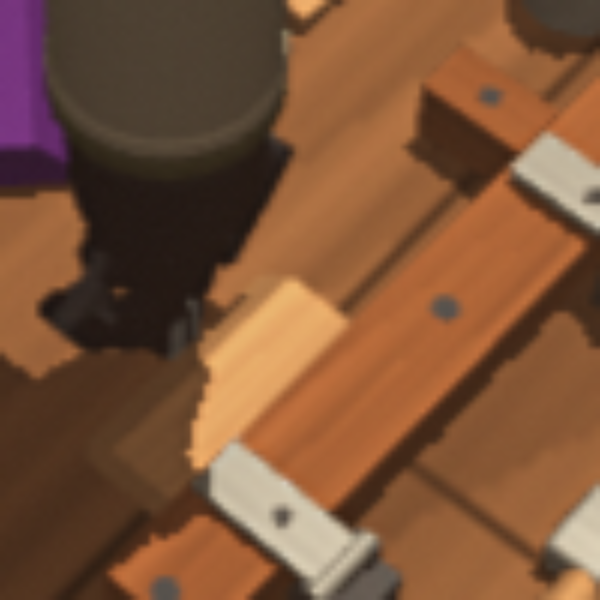

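Flush with the fence (10.7 N reaction). Next: back off, lift, and go round to the offcut's right end.

Emit:
{"name": "send_rows", "arguments": {
  "offset": [
    [0, 0, -1.5],
    [-5, 0, 0],
    [0, -4.4, 1],
    [0, -4.4, 2],
    [0, 0, 2]
  ],
  "dr": [
    [0, 0, 0],
    [0, 0, 0],
    [0, 0, 0],
    [0, 0, 0],
    [0, 0, 0]
  ],
  "grip": [0, 0, 0, 0, 0]
}}

```text
time: 10.62
tool_pos: [597.6, -119.3, 56.9]
tcp_rot: [-37.1, 89.9, -38.7]
ft_force: [-1.0, 0.9, -0.4]
finger_gap: 0.2
```

Emit:
{"name": "send_rows", "arguments": {
  "offset": [
    [0, 0, 0],
    [0, 0, 0]
  ],
  "dr": [
    [0, 0, 0],
    [0, 0, 0]
  ],
  "grip": [0, 0]
}}

```text
time: 10.88
tool_pos: [596.1, -115.5, 55.9]
tcp_rot: [162.8, 89.9, 161.4]
ft_force: [-0.9, -1.4, 0.4]
finger_gap: -0.2
```

```bash
python3 - <<'E'
from h import *
import cv2
go([-26,-160,8],Rt(0,1))
s=snapshot("scene");cv2.imwrite("pics/scene6.png",cv2.resize(s["pixels"][160:260,290:390,::-1],None,fx=6,fy=6))
s=snapshot("wrist");cv2.imwrite("pics/wrist6.png",s["pixels"][:,:,::-1])
E
```

```text
t 10.875 F [-0.88 -1.35  0.37] fencepos [ -23.01 -160.13   55.9 ] gap -0.21224312419018693
offset now-axes cm [ 4.79  0.01 -0.29]
offset new-axes cm [ 4.79  0.01 -0.3 ]
dr [ 0.   -0.06 -0.02]
```

View pics/scene6.png

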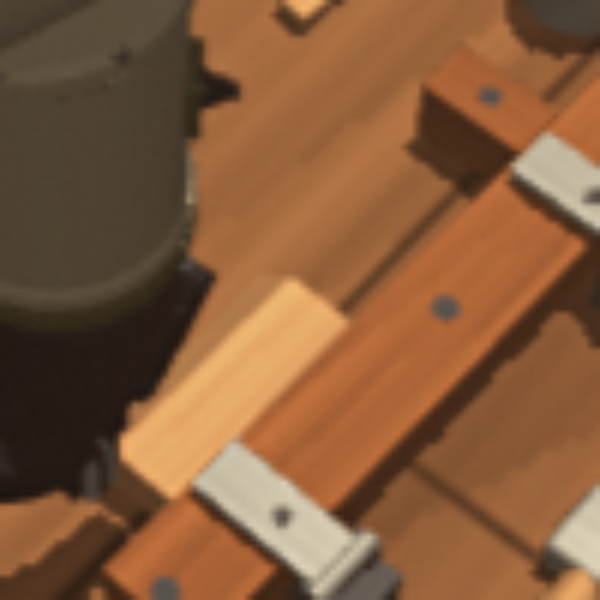

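View pics/wrist6.png

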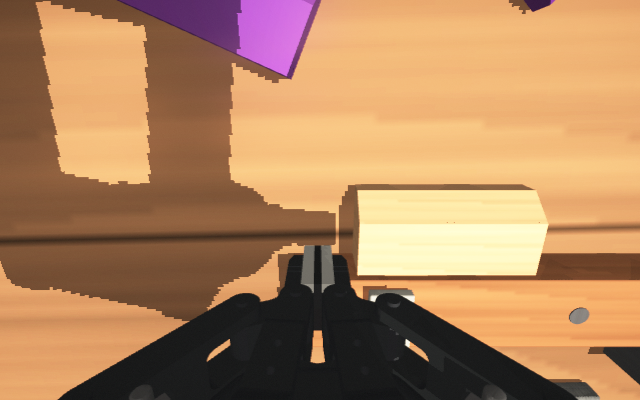

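Emit:
{"name": "send_rows", "arguments": {
  "offset": [
    [2.5, 0, -0.2],
    [2.3, 0, -0.1],
    [0, 0.8, 0],
    [0, 0.8, 0],
    [0, 0.8, 0]
  ],
  "dr": [
    [0, 0, 0],
    [0, 0, 0],
    [0, 0, 0],
    [0, 0, 0],
    [0, 0, 0]
  ],
  "grip": [0, 0, 0, 0, 0]
}}

```text
time: 11.6
tool_pos: [595.3, -91.4, 9.8]
tcp_rot: [-14.5, 89.9, -15.9]
ft_force: [0.2, -0.1, -0.9]
finger_gap: -0.4
```

Emit:
{"name": "send_rows", "arguments": {
  "offset": [
    [0, 0.8, 0],
    [0, 0.8, 0],
    [0, 0.8, 0],
    [0, 0.8, 0],
    [0, 0.8, 0]
  ],
  "dr": [
    [0, 0, 0],
    [0, 0, 0],
    [0, 0, 0],
    [0, 0, 0],
    [0, 0, 0]
  ],
  "grip": [0, 0, 0, 0, 0]
}}

```text
time: 12.22
tool_pos: [595.3, -51.5, 8.3]
tcp_rot: [173.7, 90.0, 172.3]
ft_force: [-0.2, -1.5, 0.7]
finger_gap: -0.1
```

```bash
python3 - <<'E'
from h import *
import cv2
go([-26,-40,8],Rt(0,1))
s=snapshot("scene");cv2.imwrite("pics/scene7.png",cv2.resize(s["pixels"][160:260,290:390,::-1],None,fx=6,fy=6))
s=snapshot("wrist");cv2.imwrite("pics/wrist7.png",s["pixels"][:,:,::-1])
E
```

```text
t 12.225 F [-0.16 -1.54  0.69] fencepos [-25.35 -96.1    8.27] gap -0.1468708505221088
offset now-axes cm [ 0.03  5.61 -0.07]
offset new-axes cm [ 0.03  5.61 -0.06]
dr [-0.03 -0.   -0.  ]
```

View pics/scene7.png

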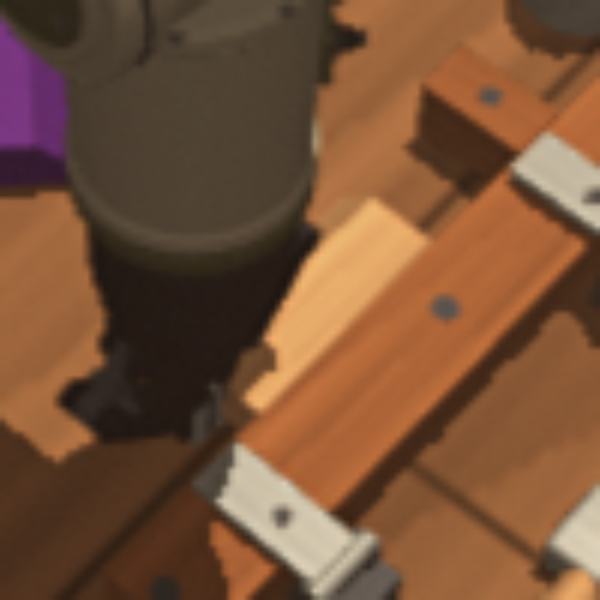

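View pics/wrist7.png

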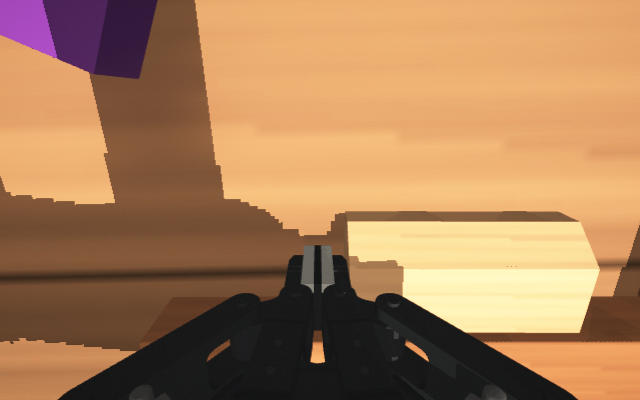

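Emit:
{"name": "send_rows", "arguments": {
  "offset": [
    [0, 0.8, 0],
    [0, 0.8, 0],
    [0, 0.8, 0],
    [0, 0.8, 0],
    [0, 0.6, 0]
  ],
  "dr": [
    [0, 0, 0],
    [0, 0, 0],
    [0, 0, 0],
    [0, 0, 0],
    [0, 0, 0]
  ],
  "grip": [0, 0, 0, 0, 0]
}}

```text
time: 12.95
tool_pos: [596.3, -13.4, 8.3]
tcp_rot: [41.4, 90.0, 40.0]
ft_force: [-0.5, -1.3, -1.1]
finger_gap: -0.2
```

Emit:
{"name": "send_rows", "arguments": {
  "offset": [
    [0, 0.4, 0],
    [0, 0.3, 0],
    [0, 0, 0]
  ],
  "dr": [
    [0, 0, 0],
    [0, 0, 0],
    [0, 0, 0]
  ],
  "grip": [0, 0, 0]
}}

```text
time: 13.32
tool_pos: [596.5, -6.8, 8.3]
tcp_rot: [75.4, 90.0, 74.0]
ft_force: [-1.0, -0.0, -0.4]
finger_gap: 0.0
```

```bash
python3 - <<'E'
from h import *
import cv2
go([-26,-40,8],Rt(0,1))
s=snapshot("scene");cv2.imwrite("pics/scene8.png",cv2.resize(s["pixels"][160:260,290:390,::-1],None,fx=6,fy=6))
E
```

```text
t 13.325 F [-1.   -0.02 -0.35] fencepos [-25.27 -51.4    8.34] gap 0.04812634379902076
offset now-axes cm [ 0.03  1.14 -0.07]
offset new-axes cm [ 0.03  1.14 -0.07]
dr [-0.02  0.   -0.01]
```

View pics/scene8.png

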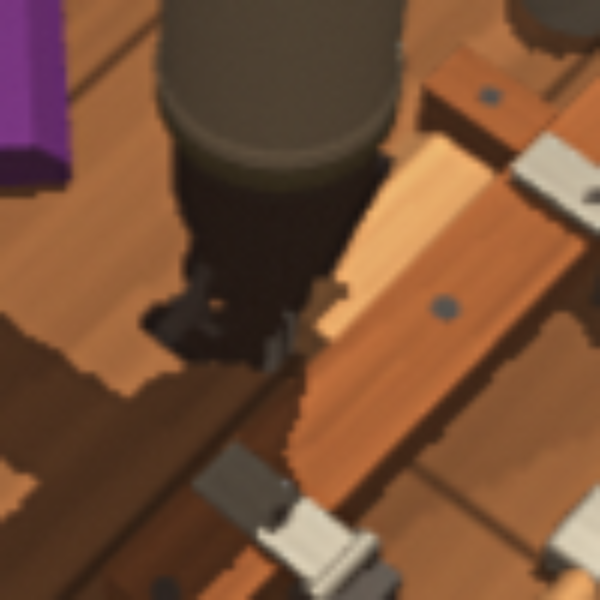

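About 8 mm to go; the offcut is still flush against the fence. Slower now.

Emit:
{"name": "send_rows", "arguments": {
  "offset": [
    [0, 0.3, 0],
    [0, 0.2, 0],
    [0, 0, 0]
  ],
  "dr": [
    [0, 0, 0],
    [0, 0, 0],
    [0, 0, 0]
  ],
  "grip": [0, 0, 0]
}}

```text
time: 13.75
tool_pos: [596.6, -1.8, 8.4]
tcp_rot: [53.5, 90.0, 52.1]
ft_force: [0.1, 0.4, 0.1]
finger_gap: 0.2
```

Emit:
{"name": "send_rows", "arguments": {
  "offset": [
    [0, 0.2, 0],
    [0, 0, 0]
  ],
  "dr": [
    [0, 0, 0],
    [0, 0, 0]
  ],
  "grip": [0, 0]
}}

```text
time: 14.0
tool_pos: [596.6, 0.2, 8.3]
tcp_rot: [97.5, 90.0, 96.1]
ft_force: [-0.0, 0.4, -0.6]
finger_gap: -0.2
```

Emit:
{"name": "send_rows", "arguments": {
  "offset": [
    [0, 0.2, 0],
    [0, 0, 0]
  ],
  "dr": [
    [0, 0, 0],
    [0, 0, 0]
  ],
  "grip": [0, 0]
}}

```text
time: 14.25
tool_pos: [596.7, 2.2, 8.3]
tcp_rot: [88.3, 90.0, 86.8]
ft_force: [0.0, -0.1, 0.7]
finger_gap: -0.3
```

Emit:
{"name": "send_rows", "arguments": {
  "offset": [
    [0, 0.2, 0],
    [0, 0, 0]
  ],
  "dr": [
    [0, 0, 0],
    [0, 0, 0]
  ],
  "grip": [0, 0]
}}

```text
time: 14.5
tool_pos: [596.7, 4.2, 8.3]
tcp_rot: [101.2, 90.0, 99.8]
ft_force: [-0.7, 0.1, 0.3]
finger_gap: -0.1
```

Emit:
{"name": "send_rows", "arguments": {
  "offset": [
    [0, 0.15, 0],
    [0, 0, 0]
  ],
  "dr": [
    [0, 0, 0],
    [0, 0, 0]
  ],
  "grip": [0, 0]
}}

```text
time: 14.75
tool_pos: [596.8, 5.3, 8.3]
tcp_rot: [-62.3, 90.0, -63.7]
ft_force: [-0.3, -2.1, 0.1]
finger_gap: -0.0
```

```bash
python3 - <<'E'
from h import *
import cv2
go([-26,-40,8],Rt(0,1))
s=snapshot("scene");cv2.imwrite("pics/scene9.png",cv2.resize(s["pixels"][160:260,290:390,::-1],None,fx=6,fy=6))
E
```

```text
t 14.75 F [-0.28 -2.06  0.14] fencepos [-25.21 -39.31   8.35] gap -0.047529784132736834
offset now-axes cm [ 0.03 -0.07 -0.08]
offset new-axes cm [ 0.03 -0.07 -0.08]
dr [-0.03  0.01  0.02]
```

View pics/scene9.png

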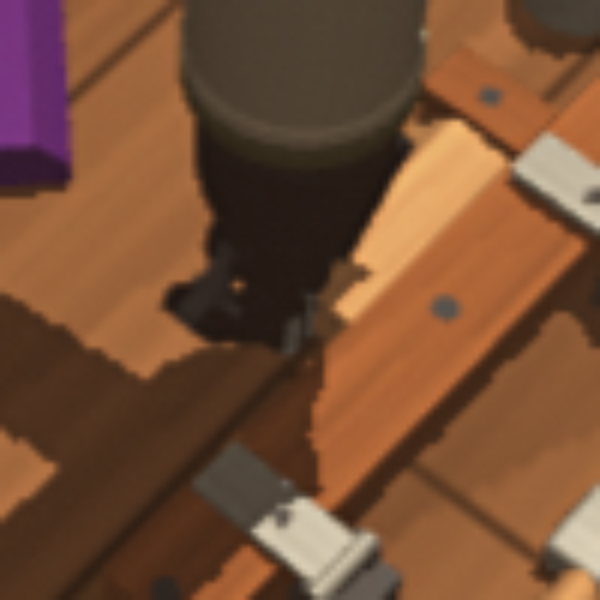

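Contact with the stop is starting. A touch more to confirm it with the reaction force.

Emit:
{"name": "send_rows", "arguments": {
  "offset": [
    [0, 0.1, 0],
    [0, 0, 0],
    [0, 0, 0]
  ],
  "dr": [
    [0, 0, 0],
    [0, 0, 0],
    [0, 0, 0]
  ],
  "grip": [0, 0, 0]
}}

```text
time: 15.18
tool_pos: [596.9, 5.4, 8.4]
tcp_rot: [-78.5, 89.9, -79.9]
ft_force: [-0.1, -6.7, -0.3]
finger_gap: -0.0
```

The offcut's end is against the stop (6.7 N). Now retreat, lift, and tilt the tool 45° for the diagonal push.

Emit:
{"name": "send_rows", "arguments": {
  "offset": [
    [0, -1, 0],
    [-4, 0, 0],
    [-4, 0, -2],
    [-3, 0.5, -3],
    [0, 0, 0]
  ],
  "dr": [
    [0, 0, 0],
    [0, 0, 0],
    [0, 0, 0],
    [0, 0, 0],
    [0, 0, 0]
  ],
  "grip": [0, 0, 0, 0, 0]
}}

```text
time: 15.8
tool_pos: [547.5, 2.8, 121.4]
tcp_rot: [2.4, 89.7, 1.0]
ft_force: [0.5, 0.2, -0.6]
finger_gap: -0.2
```

```bash
python3 - <<'E'
from h import *
go([-92,27,72],Rt(45,1))
E
```

```text
t 15.8 F [ 0.5   0.23 -0.6 ] fencepos [-74.49 -43.01 121.4 ] gap -0.20185755567672653
offset now-axes cm [ 4.93  7.   -1.78]
offset new-axes cm [ 2.25  7.   -4.73]
dr [ -0.02 -44.72  -0.01]
```

Emit:
{"name": "send_rows", "arguments": {
  "offset": [
    [0, 1.4, 0],
    [0, 1.4, 0],
    [0, 1.4, 0],
    [0, 1.4, 0],
    [0, 1.4, 0]
  ],
  "dr": [
    [0, -9, 0],
    [0, -9, 0],
    [0, -9, 0],
    [0, -9, 0],
    [0, -8.9, 0]
  ],
  "grip": [0, 0, 0, 0, 0]
}}

```text
time: 16.42
tool_pos: [549.0, 73.3, 118.1]
tcp_rot: [0.0, 45.1, -1.4]
ft_force: [-81.4, -15.5, -82.2]
finger_gap: -0.1
```

Emit:
{"name": "send_rows", "arguments": {
  "offset": [
    [0, 0, 0],
    [0, 0, 0]
  ],
  "dr": [
    [0, 0, 0],
    [0, 0, 0]
  ],
  "grip": [0, 0]
}}

```text
time: 16.68
tool_pos: [547.6, 72.6, 115.9]
tcp_rot: [-0.1, 45.5, -1.5]
ft_force: [-0.1, 0.6, -0.6]
finger_gap: 0.1
```

```bash
python3 - <<'E'
from h import *
import cv2
go([-92,27,72],Rt(45,1)); print(r.sense()["joint_pos"])
s=snapshot("scene");cv2.imwrite("pics/scene10.png",cv2.resize(s["pixels"][80:280,230:430,::-1],None,fx=3,fy=3))
s=snapshot("top");cv2.imwrite("pics/top10.png",cv2.resize(s["pixels"][125:225,225:390,::-1],None,fx=4.8,fy=4.8,interpolation=cv2.INTER_CUBIC))
s=snapshot("wrist");cv2.imwrite("pics/wrist10.png",s["pixels"][:,:,::-1])
E
```

```text
t 16.675 F [-0.07  0.63 -0.64] fencepos [-76.06  26.72 115.88] gap 0.12925193633988583
offset now-axes cm [ 2.01  0.03 -4.21]
offset new-axes cm [ 1.98  0.03 -4.23]
dr [ 0.01 -0.47  0.07]
[  5.45 -32.33 143.13 -11.43  25.33 -74.76]
```

View pics/scene10.png

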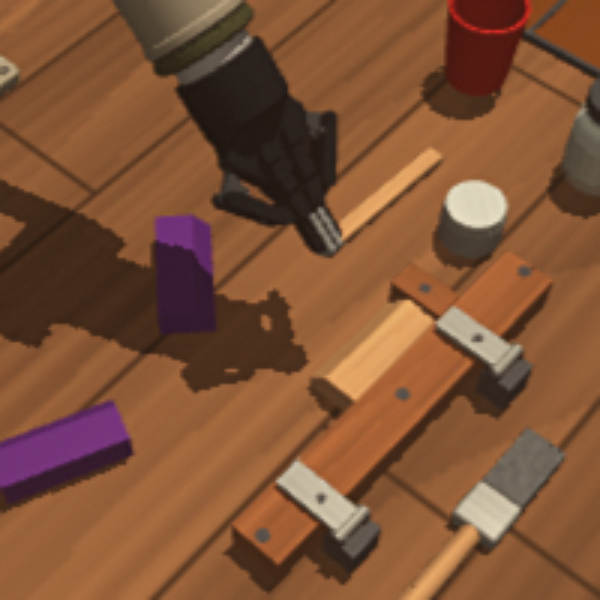

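View pics/wrist10.png

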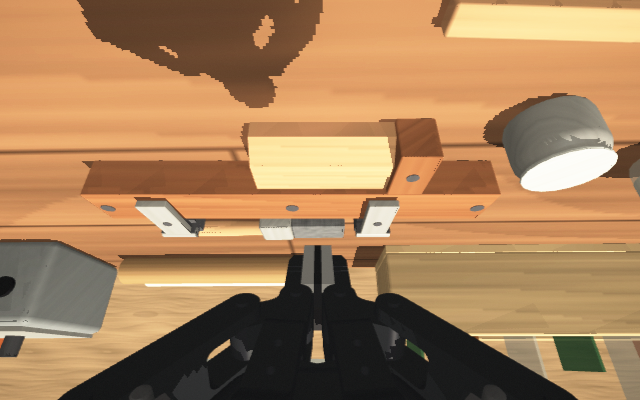

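View pics/top10.png

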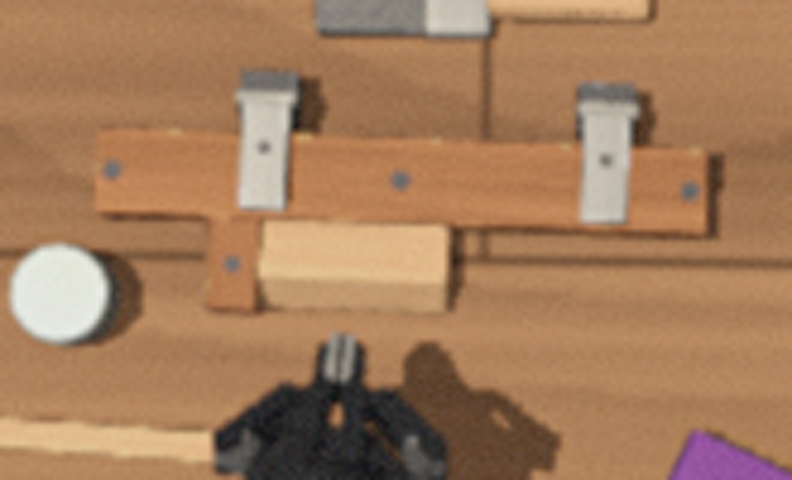

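The top view shows the offcut seated: its back is on the fence at rows 218–225 and its left end is on the stop at column 262. The last move ended on joint 3's range limit (143.13 against 143.12), with a brief 80 N reading. I'll turn back some of the tilt straight away and check the joints as I go.

Emit:
{"name": "send_rows", "arguments": {
  "offset": [
    [0, 0, 0],
    [0, 0, 0],
    [0, 0, 0]
  ],
  "dr": [
    [0, 8, 0],
    [0, 7, 0],
    [0, 0, 0]
  ],
  "grip": [0, 0, 0]
}}

```text
time: 17.2
tool_pos: [550.4, 72.3, 118.7]
tcp_rot: [0.0, 60.2, -1.5]
ft_force: [0.1, -0.3, 0.0]
finger_gap: 0.4
```

```bash
python3 - <<'E'
from h import *
s=r.sense(); print(s["joint_pos"],s["tcp_rot"],s["ft_force"])
go([-82,27,62],Rt(30,1))
E
```

```text
[  3.99 -21.5  129.14  -4.04  42.71 -82.25] [ 0.   60.16 -1.52] [ 0.11 -0.33  0.02]
t 17.2 F [ 0.11 -0.33  0.02] fencepos [-73.25  26.49 118.67] gap 0.3678116640021509
offset now-axes cm [ 4.48  0.05 -3.58]
offset new-axes cm [ 4.47  0.05 -3.59]
dr [-0.1  -0.16  0.06]
```

Emit:
{"name": "send_rows", "arguments": {
  "offset": [
    [2.9, 0, -1.6],
    [2.9, 0, -1.6],
    [0, 0, 0],
    [0, 0, 0]
  ],
  "dr": [
    [0, 0, 0],
    [0, 0, 0],
    [0, 0, 0],
    [0, 0, 0]
  ],
  "grip": [0, 0, 0, 0]
}}

```text
time: 17.7
tool_pos: [550.0, 72.8, 52.4]
tcp_rot: [-0.0, 60.1, -1.5]
ft_force: [0.6, 0.1, 0.4]
finger_gap: 0.0
```

```bash
python3 - <<'E'
from h import *
s=r.sense(); print(s["joint_pos"],s["tcp_rot"],s["ft_force"])
go([-72,27,52],Rt(40,1))
E
```

```text
[  4.06 -14.4  131.49  -5.02  33.23 -81.03] [-0.03 60.11 -1.47] [0.58 0.07 0.36]
t 17.7 F [0.58 0.07 0.36] fencepos [-73.68  27.01  52.42] gap 0.005463367064604603
offset now-axes cm [ 0.12 -0.    0.13]
offset new-axes cm [ 0.14 -0.    0.1 ]
dr [ -0.03 -10.11   0.04]
```

Emit:
{"name": "send_rows", "arguments": {
  "offset": [
    [1.9, 0, 0.5],
    [0, 0, 0],
    [0, 0, 0],
    [0, 0, 0],
    [0, 0, 0]
  ],
  "dr": [
    [0, 0, 0],
    [0, -3, 0],
    [0, -3, 0],
    [0, -3, 0],
    [0, 0, 0]
  ],
  "grip": [0, 0, 0, 0, 0]
}}

```text
time: 18.32
tool_pos: [564.1, 72.7, 39.1]
tcp_rot: [-0.0, 51.1, -1.4]
ft_force: [-0.0, -0.3, 1.0]
finger_gap: 0.1
```

```bash
python3 - <<'E'
from h import *
s=r.sense(); print(s["joint_pos"],s["qd"],s["tcp_rot"],s["ft_force"])
go([-42,27,22],Rt(45,1))
E
```

```text
[  4.62 -14.18 137.18 -11.99  18.6  -73.92] [-0.19  0.74 -2.13  1.65  1.86 -1.81] [-0.03 51.07 -1.44] [-0.03 -0.27  0.98]
t 18.325 F [-0.03 -0.27  0.98] fencepos [-59.61  27.2   39.11] gap 0.0761935875551483
offset now-axes cm [ 2.44 -0.02  0.29]
offset new-axes cm [ 2.46 -0.02  0.03]
dr [-0.   -6.07  0.02]
```

Emit:
{"name": "send_rows", "arguments": {
  "offset": [
    [0.8, 0, 0.08],
    [0.8, 0, 0.08],
    [0.4, 0, 0.05],
    [0, 0, 0]
  ],
  "dr": [
    [0, 0, 0],
    [0, 0, 0],
    [0, 0, 0],
    [0, 0, 0]
  ],
  "grip": [0, 0, 0, 0]
}}

```text
time: 18.82
tool_pos: [578.3, 72.1, 23.4]
tcp_rot: [-0.0, 51.2, -1.5]
ft_force: [0.2, 1.1, -0.3]
finger_gap: 0.1
```

Emit:
{"name": "send_rows", "arguments": {
  "offset": [
    [0.2, 0, 0.02],
    [0, 0, 0],
    [0, 0, 0]
  ],
  "dr": [
    [0, 0, 0],
    [0, 0, 0],
    [0, 0, 0]
  ],
  "grip": [0, 0, 0]
}}

```text
time: 19.2
tool_pos: [579.7, 72.2, 22.6]
tcp_rot: [-0.0, 51.1, -1.5]
ft_force: [-0.2, 0.4, 0.3]
finger_gap: 0.2
```

```bash
python3 - <<'E'
from h import *
s=r.sense(); print(s["joint_pos"],s["tcp_rot"],s["ft_force"])
go([-42,27,22],Rt(45,1))
E
```

```text
[  4.34  -8.49 134.68 -13.69  15.51 -72.29] [-0.02 51.13 -1.45] [-0.18  0.39  0.34]
t 19.2 F [-0.18  0.39  0.34] fencepos [-43.96  27.1   22.63] gap 0.16029092841524809
offset now-axes cm [ 0.17 -0.01  0.11]
offset new-axes cm [ 0.18 -0.01  0.09]
dr [-0.02 -6.13  0.03]
```

Emit:
{"name": "send_rows", "arguments": {
  "offset": [
    [0.2, 0, 0.02],
    [0, 0, 0],
    [0, 0, 0]
  ],
  "dr": [
    [0, 0, 0],
    [0, 0, 0],
    [0, 0, 0]
  ],
  "grip": [0, 0, 0]
}}

```text
time: 19.58
tool_pos: [581.5, 72.2, 21.6]
tcp_rot: [-0.0, 51.1, -1.4]
ft_force: [-5.4, 0.1, 6.2]
finger_gap: 0.3
```

Emit:
{"name": "send_rows", "arguments": {
  "offset": [
    [0.15, 0, 0.01],
    [0, 0, 0],
    [0, 0, 0]
  ],
  "dr": [
    [0, 0, 0],
    [0, 0, 0],
    [0, 0, 0]
  ],
  "grip": [0, 0, 0]
}}

```text
time: 19.95
tool_pos: [581.9, 72.2, 21.2]
tcp_rot: [-0.1, 51.1, -1.5]
ft_force: [-46.7, -2.2, 44.7]
finger_gap: 0.0
```

Stiffer than expected, about 30 N/mm. Easing back.

Emit:
{"name": "send_rows", "arguments": {
  "offset": [
    [-0.13, 0, -0.01],
    [0, 0, 0],
    [0, 0, 0]
  ],
  "dr": [
    [0, 0, 0],
    [0, 0, 0],
    [0, 0, 0]
  ],
  "grip": [0, 0, 0]
}}

```text
time: 20.32
tool_pos: [581.6, 72.2, 21.5]
tcp_rot: [-0.0, 51.1, -1.4]
ft_force: [-11.5, -0.3, 11.0]
finger_gap: 0.4
```

```bash
python3 - <<'E'
from h import *
import cv2
go([-42,27,22],Rt(45,1))
s=snapshot("scene");cv2.imwrite("pics/scene11.png",cv2.resize(s["pixels"][100:230,300:430,::-1],None,fx=4.5,fy=4.5))
s=snapshot("top");cv2.imwrite("pics/top11.png",cv2.resize(s["pixels"][125:225,225:390,::-1],None,fx=4.8,fy=4.8,interpolation=cv2.INTER_CUBIC))
E
```

```text
t 20.325 F [-11.49  -0.25  11.03] fencepos [-42.12  27.16  21.5 ] gap 0.38889711114911485
offset now-axes cm [-0.03 -0.02  0.04]
offset new-axes cm [-0.03 -0.02  0.04]
dr [-0.02 -6.09  0.03]
```

View pics/top11.png

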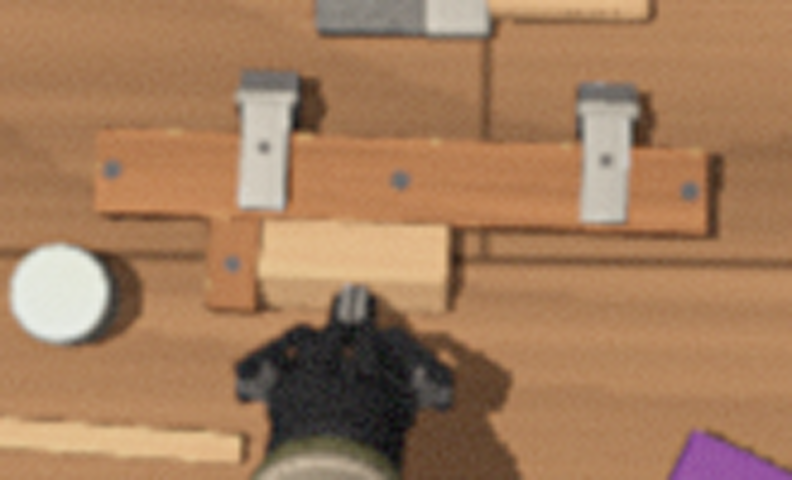

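View pics/scene11.png

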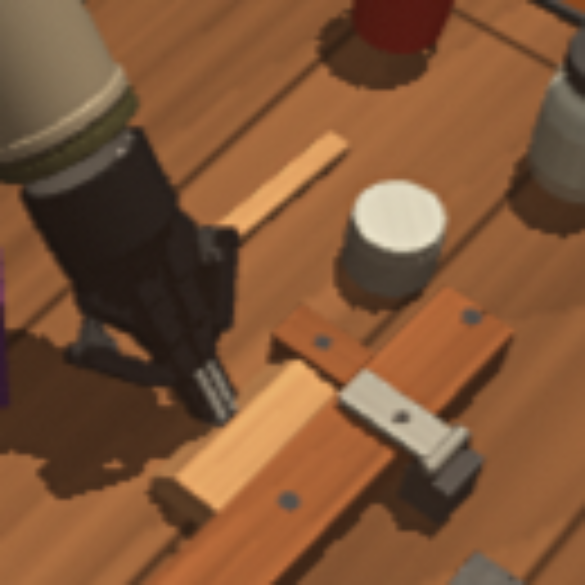

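The offcut is in the corner, with its back on the fence and its end on the stop (column 262), and the tip is on the middle of the chamfer. One hold to check that the force stays steady.

Emit:
{"name": "send_rows", "arguments": {
  "offset": [
    [0, 0, 0],
    [0, 0, 0],
    [0, 0, 0],
    [0, 0, 0]
  ],
  "dr": [
    [0, 0, 0],
    [0, 0, 0],
    [0, 0, 0],
    [0, 0, 0]
  ],
  "grip": [0, 0, 0, 0]
}}

```text
time: 20.92
tool_pos: [581.6, 72.2, 21.5]
tcp_rot: [-0.0, 51.1, -1.4]
ft_force: [-11.4, -0.0, 12.0]
finger_gap: -0.1
```

```bash
python3 - <<'E'
from h import *
print(workorder.hand_in()); print(r.sense()["ft_force"])
E
```

```text
the job is handed in; nothing more can be done
None
the job is handed in; nothing more can be done
```

I handed the job in at about 21 s, with the arm still holding the offcut in the corner.

**What I did:** I pressed the left strap and then the right one. In both cases the force dropped from about 5 N to 0, and the pictures show them lying flat. I slid the offcut against the fence until it pushed back with 10.7 N, then along to the stop until it pushed back with 6.7 N. Then I pressed the shut fingers diagonally on the middle of the chamfer.

**Last checks:** the force held at about 11.4 N into the fence and 12 N down, with about 0 N sideways. The top and scene views show the back flush with the fence, the left end on the stop and both straps shut. The other things in view were not moved.

**What went wrong or was off:**
- **Joint limit:** while tilting the tool, joint 3 reached its range limit (read 143.13° against 143.12°), with a brief wrist force of about 117 N, close to the 120 N limit. I turned back at once. I don't know whether this counts as passing the range.
- **Push overshoot:** the diagonal push rose to about 46 N each way for a moment before I eased it to about 11 N. It was the fingers pressing, not the gripper's body.
- **Tool angle:** because of that limit I held the tool at 39° instead of 45°, so the fingertips press on an edge rather than flat.

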